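# Open the washing-tablet tub

## Task

Open the wide, low tub of washing tablets: lift its loose lid straight up off the tub by the knob and lay it flat, knob up, inside the shallow steel drip tray; set it down, do not drop it. Leave the tub standing where it is, and do not disturb the tall, narrow canister, which has a similar lid.

Things in the scene. Friction and masses are not known exactly. Their poses are not given: they have to be found in the camera images.
- tub_lid: Loose round wooden lid of the wide tub, 0.15 kg. Origin: centre of its underside, z up. From below: plug 104 mm across (z 0 to 8 mm), disc 128 mm across (z 8 to 18), central upright round knob 30 mm across (z 18 to 52), gripped from above at z about 40. At the start the disc sits on the tub's rim, the plug 8 mm down in the mouth with 4 mm of play all round; held only by its weight.
- tub: The wide, low white round tub, loose, 120 mm in diameter, 100 mm high, wall 4 mm, about 0.8 kg, open at the top once the lid is off, with washing tablets inside. Origin: centre of its underside; z up.
- tray: The shallow square steel drip tray, fixed to the counter, 210 by 210 mm outside, 200 by 200 mm inside, floor 5 mm thick, rim 14 mm above the counter. Origin: centre of its underside; x and y along its sides, z up.
- canister: Tall, narrow white round canister, closed by a similar wooden lid and knob that are fixed to it; leave alone. Loose, 84 mm across (lid 90 mm), 194 mm high with the knob, 0.6 kg. Origin: centre of its underside, z up. Which of tub, tray and canister stands left, middle and right changes.
Things that resemble listed ones, but are neither listed nor needed, are in the scene too. What is shaped like the tub_lid but orange or purple is not meant. What is shaped like the tub but green is not meant.

How it is judged:
By the outcome, as a careful person would: the job done as asked, in the order asked, and still so for the second after the job is handed in, with the robot touching nothing.
It also fails if it takes over 42 s, if anything falls off the work surface, if the arm or the gripper's body presses on something with over 40 N, if the wrist force passes 120 N, or if a joint passes its speed limit or range.

## Robot

A 6-joint arm with a two-finger parallel gripper is mounted at the origin on the work surface. World frame = base frame: x ahead of the robot, y to its left, z up, the work surface at z = 0. Lengths are in m, angles in rad, forces in N, time in s.
With the tool pointing down it reaches from about 0.35 to 0.775 m from the base axis. Payload 5.5 kg.
Tool frame: the origin (TCP) lies at the very end of the fingers, on their centre line; the grasp point (between the pads) lies 19 mm behind it; y points along the fingers, z is the direction in which the jaws open and shut, and the axes are right-handed (so a half turn about y gives the same grasp; the last joint's range is limited). The gripper opens to 85 mm and grips with 20 to 120 N. Pads are 22 mm wide; open, the fingers measure 114 mm over their backs; the gripper's body (76 mm by 85 mm) begins 54 mm behind the grasp point. The pads swing forward as they close: fully open they stand 13 mm farther back than shut.
Start: joints at [1.202, 0.313, 0.046, 1.304, 0, 1.431], TCP at [0.13, 0.56, 0.231] pointing down, gripper open.
Joint ranges: [-2.76, 2.76], [-0.86, 1.69], [-1.03, 1.26], [-2.2, 2.34], [-1.47, 1.5], [-3.14, 3.14]. Speed limits (rad/s): [2.57, 2.57, 3.14, 3.14, 3.14, 3.14].

## Interface

Orientations are given as a unit quaternion [x, y, z, w].
In Python, from workcell import r gives the robot as it stands.
- The arm moves only by the shell command python3 -m jog 'ROWS' [FORCE]. ROWS is JSON, a list of rows, each an object of numbers: "x", "y", "z": the shift along the tool's x, y, z in m; "rx", "ry", "rz": the turn, a rotation vector about the tool's x, y, z in rad; "hand": the closure in counts, from 0 (fully open) to 255 (shut). In form: [{"x": .., "y": .., "z": .., "rx": .., "ry": .., "rz": .., "hand": ..}, ...]. A call has 1 to 20 rows; each row shifts and turns the commanded pose from where the row before left it, along the tool's axes as they then stand; what a row does not reach is not made up. A row lasts 1/10 s, in which the tool goes at most 50 mm and 8.59 degrees, less where a joint would pass 70% of its speed; a pose out of reach is approached as far as the arm can. A call with a gripper value outside its range is refused whole. The fingers move at their own pace and stop on an object; FORCE is the grip in N (left out, the last holds). Time passes only in rows, so rows that do not move let the fingers close. It gives the time, the measured TCP pose, the force and the opening at its end, in the units of the state.
- r.state(): the state, without advancing time (a new reading comes with each control period).
- r.get_image(name): name is "scene" or "top"; returns the picture (420x560x3 uint8, red, green, blue); there is no depth.
- r.calibration(name): a dict with "fovy" (degrees; the focal length in pixels is half the picture's height over the tangent of half this angle, whatever the lens; pixels are square), "cx", "cy" (the principal point, pixels), "rvec" (rotation vector, rad) and "tvec" (3), from world to camera coordinates, as OpenCV has them. Camera axes: x right, y down, z forward; pixel columns grow to the right and rows downward; lengths in m; the calibration is good to about 2 mm. A picture is of the moment at which its call begins. calibration takes no time and is no camera call.
- r.close_job(): hands the job in, once; it reports no verdict.
The state is a dict: "time": time; "joint_positions": joint angles; "dq": joint speeds; "joint_torque": joint torques, N m; "ee_pos": TCP position; "ee_rot": TCP orientation; "wrist_force": force on the tool from outside, world axes, zero at the start; "moment": the same for the moment, N m; "width": opening from 0.0 (shut) to 1.0 (fully open).
Only numpy, scipy, OpenCV 4.12 (cv2) and the standard library are available. Lean on these libraries where they do the work, as an engineer would, in place of code of your own. Each camera call takes 0.05 s, during which the arm holds its last target.

## Working session

There is one attempt and no reset: what is moved stays moved. The work goes in short steps, Python scripts to look and compute and a shell command to move; the robot and the scene stay as the last step left them, time stands still between calls to the robot, and variables do not carry over. Pictures are saved under pics/ and viewed, and the job is handed in when it is done.

```bash
mkdir -p pics; python3 - <<'E'
from workcell import r
import cv2
for n in("scene","top"):
    im=r.get_image(n); cv2.imwrite(f"pics/{n}0.png",im[:,:,::-1]); print(n,r.calibration(n))
s=r.state(); print(s)
E
```

```text
scene {'fovy': 52.692863999810385, 'cx': 276.16971289674314, 'cy': 214.68296132593406, 'rvec': array([ 2.47076825,  0.76955154, -0.22351289]), 'tvec': array([-0.45597104, -0.23139384,  1.08832514])}
top {'fovy': 52.35979970475986, 'cx': 284.650345610515, 'cy': 214.76296521842897, 'rvec': array([ 2.13086244, -2.17974693,  0.11409996]), 'tvec': array([0.01468043, 0.5841421 , 0.79543059])}
{'time': 0.1, 'joint_positions': array([1.20242277e+00, 3.13984609e-01, 4.50936608e-02, 1.30363326e+00,
       3.17253213e-05, 1.43115717e+00]), 'dq': array([-0.00132495, -0.00425861,  0.00217454, -0.00011219, -0.00151881,
        0.00021521]), 'joint_torque': array([ 3.30848823e-03, -4.81724524e+01,  2.99244297e+01,  1.27818401e-02,
       -8.93347783e-05, -2.42765049e-05]), 'ee_pos': array([0.13023022, 0.55957776, 0.23046476]), 'ee_rot': array([ 0.70307561, -0.08085799,  0.08052926, -0.70189865]), 'wrist_force': array([-0.59677657,  0.29877771,  0.87504912]), 'moment': array([-0.00949309,  0.00660941,  0.04435487]), 'width': 1.002187918277699}
```

View pics/scene0.png

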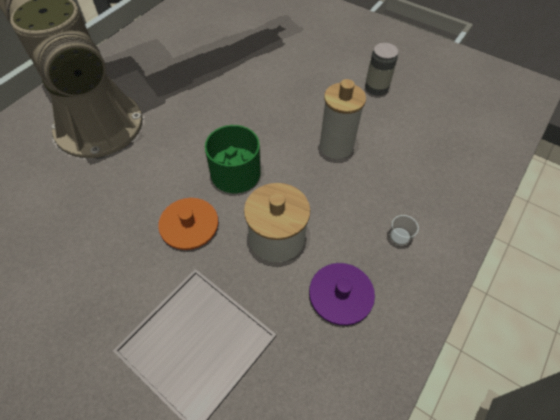

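View pics/top0.png

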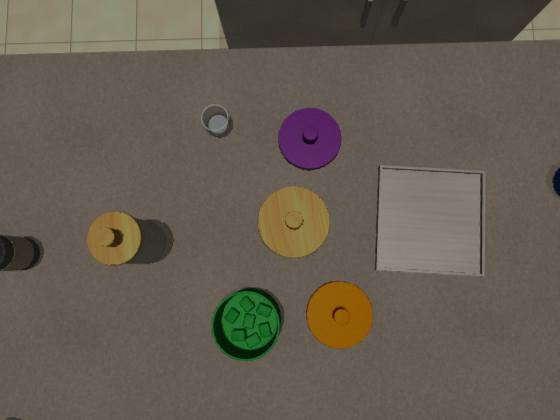

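The wooden-lidded candidates are A, at top (294,222) / scene (277,210), which is wide and low, and B, at top (114,238) / scene (344,97), which is tall and narrow (the canister). The orange and purple lids and the green tub are decoys. A fits the tub, so I'll measure it and confirm with a crop.

```bash
cat > h.py <<'E'
import numpy as np,cv2
from scipy.spatial.transform import Rotation as R
from workcell import r
def cam(n):
    c=r.calibration(n); f=210/np.tan(np.radians(c['fovy'])/2)
    K=np.array([[f,0,c['cx']],[0,f,c['cy']],[0,0,1]]); return K,np.array(c['rvec']),np.array(c['tvec'])
def ray(n,uv,z):
    K,rv,t=cam(n); Rm=cv2.Rodrigues(rv)[0]; C=-Rm.T@t
    uv=np.atleast_2d(uv).astype(float)
    d=(Rm.T@np.linalg.inv(K)@np.c_[uv,np.ones(len(uv))].T).T
    return C+d*((z-C[2])/d[:,2])[:,None]
def proj(n,p):
    K,rv,t=cam(n); return cv2.projectPoints(np.atleast_2d(p).astype(float),rv,t,K,None)[0][:,0]
def circ(P):
    A=np.c_[2*P[:,:2],np.ones(len(P))]; s=np.linalg.lstsq(A,(P[:,:2]**2).sum(1),rcond=None)[0]
    return s[:2],np.sqrt(s[2]+s[0]**2+s[1]**2)
E
python3 - <<'E'
from h import *
for n in("top","scene"):
    im=cv2.imread(f"pics/{n}0.png"); hsv=cv2.cvtColor(im,cv2.COLOR_BGR2HSV)
    m=cv2.inRange(hsv,(10,70,60),(28,215,255))
    cs=cv2.findContours(m,cv2.RETR_EXTERNAL,cv2.CHAIN_APPROX_NONE)[0]
    for c in cs:
        if cv2.contourArea(c)<300: continue
        x,y,w,h=cv2.boundingRect(c); hull=cv2.convexHull(c)[:,0]
        print(n,(x,y,w,h),im[y+h//2,x+w//2],hsv[y+h//2,x+w//2])
        for z in(.105,.155): print(z,circ(ray(n,c[:,0]+0.0,z)))
    # tray
    g=cv2.inRange(hsv,(0,0,135),(180,60,255)) 
    cs=cv2.findContours(g,cv2.RETR_EXTERNAL,cv2.CHAIN_APPROX_NONE)[0]
    for c in cs:
        if cv2.contourArea(c)<4000: continue
        q=cv2.minAreaRect(c); b=cv2.boxPoints(q); print('tray?',n,q); P=ray(n,b,.01); print(P.round(4),P.mean(0))
T=cv2.imread("pics/top0.png");S=cv2.imread("pics/scene0.png")
a=cv2.resize(T[170:270,240:350],None,fx=3.6,fy=4);a=cv2.resize(T[170:270,240:340],(400,400),interpolation=3);b=cv2.resize(S[170:270,230:330],(400,400),interpolation=3)
cv2.imwrite("pics/crop0.png",np.hstack([a,b]))
E
```

```text
top (87, 211, 55, 55) [30 55 72] [ 18 149  72]
0.105 (array([0.54194145, 0.30476698]), np.float64(0.048128925859639175))
0.155 (array([0.53829838, 0.28407047]), np.float64(0.04493489057736162))
top (257, 186, 73, 73) [ 67 124 145] [ 22 137 145]
0.105 (array([ 0.56408207, -0.01446606]), np.float64(0.06382453473322353))
0.155 (array([ 0.55896966, -0.01397694]), np.float64(0.0595888737004542))
tray? top ((429.11248779296875, 226.16824340820312), (102.63394927978516, 91.97383117675781), 3.094058036804199)
[[ 0.4751 -0.1742  0.01  ]
 [ 0.6583 -0.1928  0.01  ]
 [ 0.642  -0.3971  0.01  ]
 [ 0.46   -0.3736  0.01  ]] [ 0.55884608 -0.28443766  0.01      ]
scene (158, 197, 61, 54) [14 38 80] [ 11 210  80]
0.105 (array([ 0.44097336, -0.13201695]), np.float64(0.057815955415198766))
0.155 (array([ 0.46843945, -0.15049897]), np.float64(0.05360802407039251))
scene (244, 183, 67, 57) [43 63 78] [ 17 114  78]
0.105 (array([ 0.56339483, -0.01258247]), np.float64(0.06452084153494299))
0.155 (array([ 0.5819509 , -0.03975711]), np.float64(0.05982491859224439))
scene (324, 79, 42, 35) [41 62 75] [ 19 116  75]
0.105 (array([0.51438335, 0.34044515]), np.float64(0.051995393387660085))
0.155 (array([0.53650655, 0.28757663]), np.float64(0.04821109121622429))
tray? scene ((191.21627807617188, 345.606201171875), (115.3017807006836, 126.39592742919922), 39.40066146850586)
[[ 0.4573 -0.398   0.01  ]
 [ 0.4469 -0.1677  0.01  ]
 [ 0.6829 -0.1884  0.01  ]
 [ 0.6661 -0.3972  0.01  ]] [ 0.56333041 -0.28783386  0.01      ]
tray? scene ((523.2189331054688, 310.4573974609375), (115.5493392944336, 293.827392578125), 25.26963996887207)
[[ 0.9472 -0.1809  0.01  ]
 [ 0.9467  0.5276  0.01  ]
 [ 1.1821  0.5146  0.01  ]
 [ 1.114  -0.1521  0.01  ]] [1.04750264 0.17730402 0.01      ]
```

View pics/crop0.png

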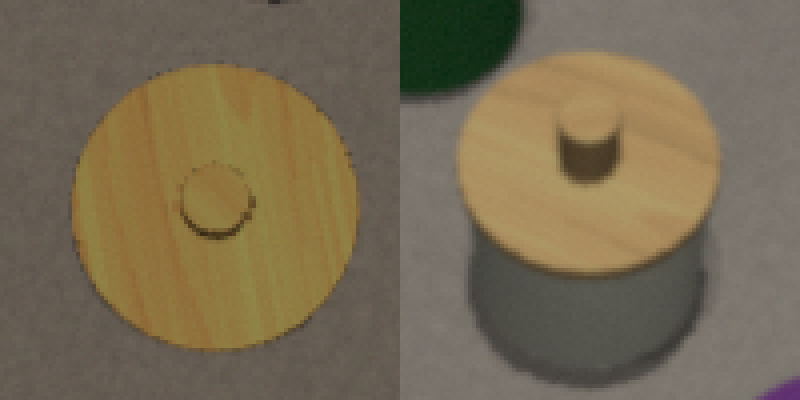

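The crop confirms A: a natural-wood round lid with a knob (top px 294,218; scene px 277,199) on a wide, low grey-white tub. Next: knob and tray positions, and the moves in tool axes.

```bash
python3 - <<'E'
from h import *
np.set_printoptions(precision=4,suppress=True)
print('knob',ray('top',[294,218],.144),ray('scene',[277.5,198.75],.144))
print('canister knob',ray('top',[107,238],.194),ray('scene',[347,85],.194))
q=np.array([[379,166],[485,171],[483,275],[376,272]])
P=ray('top',q,.014);print(P,P.mean(0))
q=np.array([[197,273],[274,336],[117,349]]);P=ray('scene',q,.014);print(P,(P[1]+P[2])/2)
s=r.state();M=R.from_quat(s['ee_rot']).as_matrix();print(M, s['ee_pos'])
d=np.array([.563,-.0135,.33])-s['ee_pos'];print('to above tub in tool',M.T@d)
E
python3 -c "
import cv2;T=cv2.imread('pics/top0.png')
cv2.imwrite('pics/tray0.png',cv2.resize(T[155:285,365:495],(600,600)))"
```

```text
knob [[ 0.5655 -0.0153  0.144 ]] [[ 0.5654 -0.013   0.144 ]]
canister knob [[0.5354 0.2785 0.194 ]] [[0.5408 0.2785 0.194 ]]
[[ 0.681  -0.1903  0.014 ]
 [ 0.6655 -0.4014  0.014 ]
 [ 0.4596 -0.3818  0.014 ]
 [ 0.4699 -0.1744  0.014 ]] [ 0.569 -0.287  0.014]
[[ 0.4845 -0.1789  0.014 ]
 [ 0.6836 -0.1954  0.014 ]
 [ 0.4631 -0.3762  0.014 ]] [ 0.5733 -0.2858  0.014 ]
[[ 0.974  -0.0007  0.2267]
 [-0.2267 -0.0016  0.974 ]
 [-0.0003 -1.     -0.0017]] [0.1302 0.5596 0.2305]
to above tub in tool [ 0.5514 -0.0989 -0.4602]
```

View pics/tray0.png

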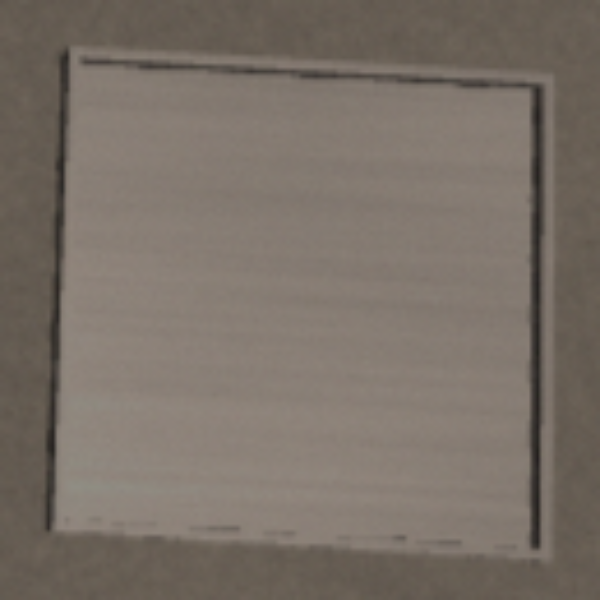

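```bash
python3 -m jog '[{"y":-0.05},{"y":-0.05},{"x":0.037,"z":-0.031},{"x":0.037,"z":-0.031},{"x":0.037,"z":-0.031},{"x":0.037,"z":-0.031},{"x":0.037,"z":-0.031},{"x":0.037,"z":-0.031},{"x":0.037,"z":-0.031},{"x":0.037,"z":-0.031},{"x":0.037,"z":-0.031},{"x":0.037,"z":-0.031},{"x":0.037,"z":-0.031},{"x":0.037,"z":-0.031},{"x":0.037,"z":-0.031},{"x":0.037,"z":-0.03},{"x":0.033,"z":-0.026},{},{},{}]'
python3 - <<'E'
from h import *
np.set_printoptions(precision=4,suppress=True)
s=r.state();M=R.from_quat(s['ee_rot']).as_matrix();print(s['ee_pos'],M)
print('to pregrasp z.17',M.T@(np.array([.565,-.014,.17])-s['ee_pos']))
E
```

```text
[0.1302 0.5596 0.2305] [[ 0.974  -0.0007  0.2267]
 [-0.2267 -0.0016  0.974 ]
 [-0.0003 -1.     -0.0017]]
to pregrasp z.17 [ 0.5535  0.0611 -0.46  ]schema error: expected keys x, y, z, rx, ry, rz, hand
```

```bash
python3 -m jog '[{"x":0,"y":-0.05,"z":0,"rx":0,"ry":0,"rz":0,"hand":0},{"x":0,"y":-0.05,"z":0,"rx":0,"ry":0,"rz":0,"hand":0},{"x":0.037,"y":0,"z":-0.031,"rx":0,"ry":0,"rz":0,"hand":0},{"x":0.037,"y":0,"z":-0.031,"rx":0,"ry":0,"rz":0,"hand":0},{"x":0.037,"y":0,"z":-0.031,"rx":0,"ry":0,"rz":0,"hand":0},{"x":0.037,"y":0,"z":-0.031,"rx":0,"ry":0,"rz":0,"hand":0},{"x":0.037,"y":0,"z":-0.031,"rx":0,"ry":0,"rz":0,"hand":0},{"x":0.037,"y":0,"z":-0.031,"rx":0,"ry":0,"rz":0,"hand":0},{"x":0.037,"y":0,"z":-0.031,"rx":0,"ry":0,"rz":0,"hand":0},{"x":0.037,"y":0,"z":-0.031,"rx":0,"ry":0,"rz":0,"hand":0},{"x":0.037,"y":0,"z":-0.031,"rx":0,"ry":0,"rz":0,"hand":0},{"x":0.037,"y":0,"z":-0.031,"rx":0,"ry":0,"rz":0,"hand":0},{"x":0.037,"y":0,"z":-0.031,"rx":0,"ry":0,"rz":0,"hand":0},{"x":0.037,"y":0,"z":-0.031,"rx":0,"ry":0,"rz":0,"hand":0},{"x":0.037,"y":0,"z":-0.031,"rx":0,"ry":0,"rz":0,"hand":0},{"x":0.037,"y":0,"z":-0.030,"rx":0,"ry":0,"rz":0,"hand":0},{"x":0.033,"y":0,"z":-0.026,"rx":0,"ry":0,"rz":0,"hand":0},{"x":0,"y":0,"z":0,"rx":0,"ry":0,"rz":0,"hand":0},{"x":0,"y":0,"z":0,"rx":0,"ry":0,"rz":0,"hand":0},{"x":0,"y":0,"z":0,"rx":0,"ry":0,"rz":0,"hand":0}]'
cat > st.py <<'E'
from h import *
import sys
np.set_printoptions(precision=4,suppress=True)
s=r.state();M=R.from_quat(s['ee_rot']).as_matrix();print('t',s['time'],s['ee_pos'],'w',s['width'],'F',s['wrist_force'],'y',M[:,1],'z',M[:,2])
g=np.array(eval(sys.argv[1]));print('tool shift',M.T@(g-s['ee_pos']))
E
python3 st.py '[.565,-.014,.17]'
```

```text
time: 2.1
ee_pos: [0.5623, -0.0113, 0.3311]
ee_rot: [-0.702, 0.081, -0.08, 0.703]
wrist_force: [0.1, 0.6, -1.6]
width: 1.001
t 2.1 [ 0.5623 -0.0113  0.3311] w 1.0013477464612848 F [ 0.0848  0.6221 -1.6466] y [-0.001   0.0005 -1.    ] z [0.2263 0.9741 0.0003]
tool shift [ 0.0035  0.1611 -0.0021]
```

```bash
python3 -m jog '[{"x":0.0035,"y":0.04,"z":-0.002,"rx":0,"ry":0,"rz":0,"hand":0},{"x":0,"y":0.04,"z":0,"rx":0,"ry":0,"rz":0,"hand":0},{"x":0,"y":0.04,"z":0,"rx":0,"ry":0,"rz":0,"hand":0},{"x":0,"y":0.04,"z":0,"rx":0,"ry":0,"rz":0,"hand":0},{"x":0,"y":0,"z":0,"rx":0,"ry":0,"rz":0,"hand":0},{"x":0,"y":0,"z":0,"rx":0,"ry":0,"rz":0,"hand":0}]'
python3 st.py '[.565,-.014,.114]'
python3 - <<'E'
from h import *
im=r.get_image("scene")[:,:,::-1];cv2.imwrite("pics/s1.png",cv2.resize(im[120:270,190:370],(720,600),interpolation=3))
E
```

```text
time: 2.7
ee_pos: [0.5652, -0.0135, 0.1722]
ee_rot: [-0.702, 0.08, -0.08, 0.703]
wrist_force: [0.4, 0.7, 1.4]
width: 1.002
t 2.7 [ 0.5652 -0.0135  0.1722] w 1.0017153790574147 F [0.3622 0.7276 1.3842] y [-0.0006  0.0003 -1.    ] z [0.2251 0.9743 0.0001]
tool shift [-0.0001  0.0582 -0.0005]
```

View pics/s1.png

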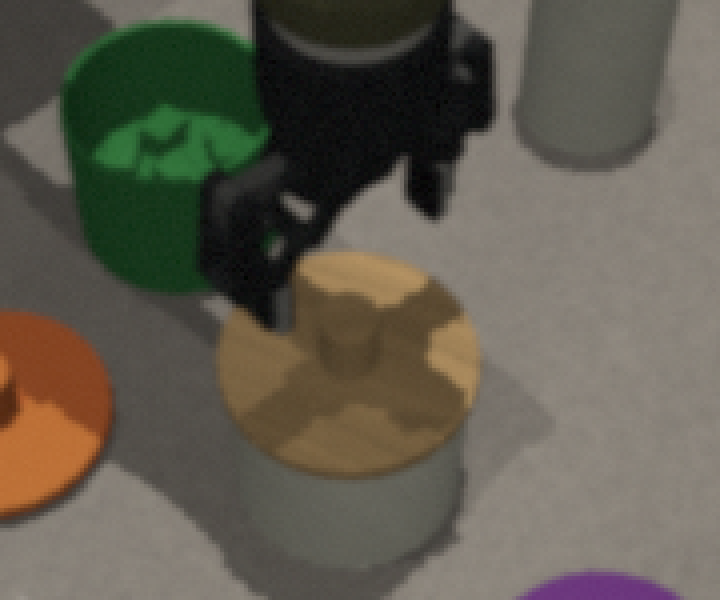

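The crop shows the open jaws straddling the knob (crop px 350,320). Descend and close.

```bash
python3 -m jog '[{"x":0,"y":0.03,"z":0,"rx":0,"ry":0,"rz":0,"hand":0},{"x":0,"y":0.016,"z":0,"rx":0,"ry":0,"rz":0,"hand":60},{"x":0,"y":0.008,"z":0,"rx":0,"ry":0,"rz":0,"hand":110},{"x":0,"y":0.003,"z":0,"rx":0,"ry":0,"rz":0,"hand":130},{"x":0,"y":0,"z":0,"rx":0,"ry":0,"rz":0,"hand":145},{"x":0,"y":0,"z":0,"rx":0,"ry":0,"rz":0,"hand":155},{"x":0,"y":0,"z":0,"rx":0,"ry":0,"rz":0,"hand":165},{"x":0,"y":0,"z":0,"rx":0,"ry":0,"rz":0,"hand":255},{"x":0,"y":0,"z":0,"rx":0,"ry":0,"rz":0,"hand":255},{"x":0,"y":0,"z":0,"rx":0,"ry":0,"rz":0,"hand":255},{"x":0,"y":0,"z":0,"rx":0,"ry":0,"rz":0,"hand":255}]' 40
python3 st.py '[.565,-.014,.114]'
```

```text
time: 3.85
ee_pos: [0.567, -0.0145, 0.1157]
ee_rot: [-0.702, 0.08, -0.082, 0.703]
wrist_force: [-0.4, 2.2, 5.3]
width: 0.338
t 3.85 [ 0.567  -0.0145  0.1157] w 0.3379551615107833 F [-0.4343  2.2494  5.2885] y [ 0.0029  0.0003 -1.    ] z [0.2266 0.974  0.001 ]
tool shift [-0.0021  0.0017  0.0001]
```

```bash
python3 -m jog '[{"x":0,"y":-0.006,"z":0,"rx":0,"ry":0,"rz":0,"hand":255},{"x":0,"y":-0.01,"z":0,"rx":0,"ry":0,"rz":0,"hand":255},{"x":0,"y":-0.014,"z":0,"rx":0,"ry":0,"rz":0,"hand":255},{"x":0,"y":-0.02,"z":0,"rx":0,"ry":0,"rz":0,"hand":255},{"x":0,"y":-0.02,"z":0,"rx":0,"ry":0,"rz":0,"hand":255},{"x":0,"y":-0.01,"z":0,"rx":0,"ry":0,"rz":0,"hand":255},{"x":0,"y":0,"z":0,"rx":0,"ry":0,"rz":0,"hand":255},{"x":0,"y":0,"z":0,"rx":0,"ry":0,"rz":0,"hand":255}]'
python3 st.py '[.569,-.287,.195]'
python3 - <<'E'
from h import *
a=r.get_image("scene")[:,:,::-1];cv2.imwrite("pics/s2.png",cv2.resize(a[90:290,170:410],(720,600),interpolation=3))
E
```

```text
time: 4.65
ee_pos: [0.5657, -0.0147, 0.1938]
ee_rot: [-0.702, 0.081, -0.081, 0.702]
wrist_force: [-1.1, -0.0, -1.6]
width: 0.342
t 4.65 [ 0.5657 -0.0147  0.1938] w 0.34161720410233853 F [-1.0618 -0.0034 -1.5621] y [-0.0006  0.0001 -1.    ] z [ 0.2269  0.9739 -0.    ]
tool shift [ 0.065  -0.0012 -0.2644]
```

View pics/s2.png

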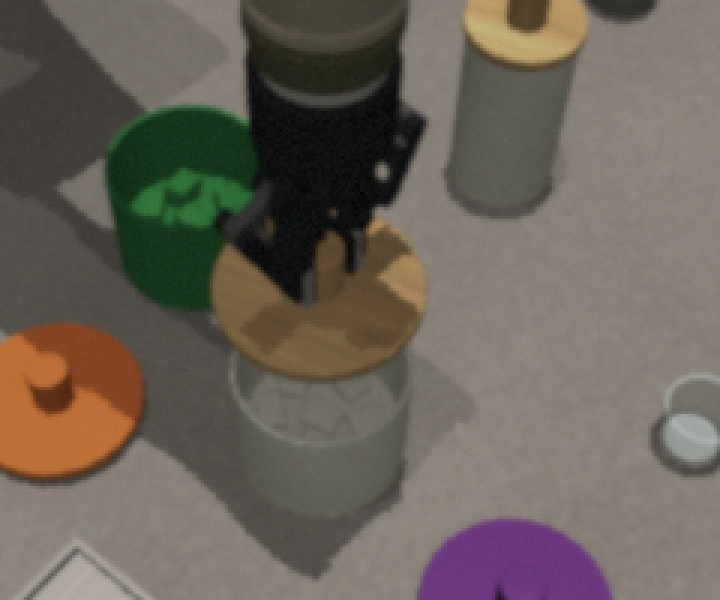

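The lid hangs level in the jaws (crop px 320,300) and the open tub stays in place (crop px 320,430). Now carry it over the tray.

```bash
python3 -m jog '[{"x":0.005,"y":0,"z":-0.02,"rx":0,"ry":0,"rz":0,"hand":255},{"x":0.007,"y":0,"z":-0.028,"rx":0,"ry":0,"rz":0,"hand":255},{"x":0.008,"y":0,"z":-0.0344,"rx":0,"ry":0,"rz":0,"hand":255},{"x":0.009,"y":0,"z":-0.036,"rx":0,"ry":0,"rz":0,"hand":255},{"x":0.009,"y":0,"z":-0.036,"rx":0,"ry":0,"rz":0,"hand":255},{"x":0.009,"y":0,"z":-0.036,"rx":0,"ry":0,"rz":0,"hand":255},{"x":0.008,"y":0,"z":-0.034,"rx":0,"ry":0,"rz":0,"hand":255},{"x":0.006,"y":0,"z":-0.025,"rx":0,"ry":0,"rz":0,"hand":255},{"x":0.004,"y":0,"z":-0.015,"rx":0,"ry":0,"rz":0,"hand":255},{"x":0,"y":0.03,"z":0,"rx":0,"ry":0,"rz":0,"hand":255},{"x":0,"y":0.04,"z":0,"rx":0,"ry":0,"rz":0,"hand":255},{"x":0,"y":0.03,"z":0,"rx":0,"ry":0,"rz":0,"hand":255},{"x":0,"y":0.02,"z":0,"rx":0,"ry":0,"rz":0,"hand":255},{"x":0,"y":0,"z":0,"rx":0,"ry":0,"rz":0,"hand":255},{"x":0,"y":0,"z":0,"rx":0,"ry":0,"rz":0,"hand":255},{"x":0,"y":0,"z":0,"rx":0,"ry":0,"rz":0,"hand":255}]'
python3 st.py '[.569,-.287,.0287]'
python3 - <<'E'
from h import *
a=r.get_image("scene")[:,:,::-1];cv2.imwrite("pics/s3.png",cv2.resize(a[220:420,80:320],(720,600),interpolation=3))
E
```

```text
time: 6.3
ee_pos: [0.5703, -0.2872, 0.0758]
ee_rot: [0.703, -0.08, 0.081, -0.702]
wrist_force: [0.4, 0.2, -1.7]
width: 0.337
t 6.3 [ 0.5703 -0.2872  0.0758] w 0.33688983469364214 F [ 0.4099  0.1699 -1.7419] y [ 0.002  -0.0012 -1.    ] z [ 0.2264  0.974  -0.0007]
tool shift [-0.0014  0.0471 -0.    ]
```

View pics/s3.png

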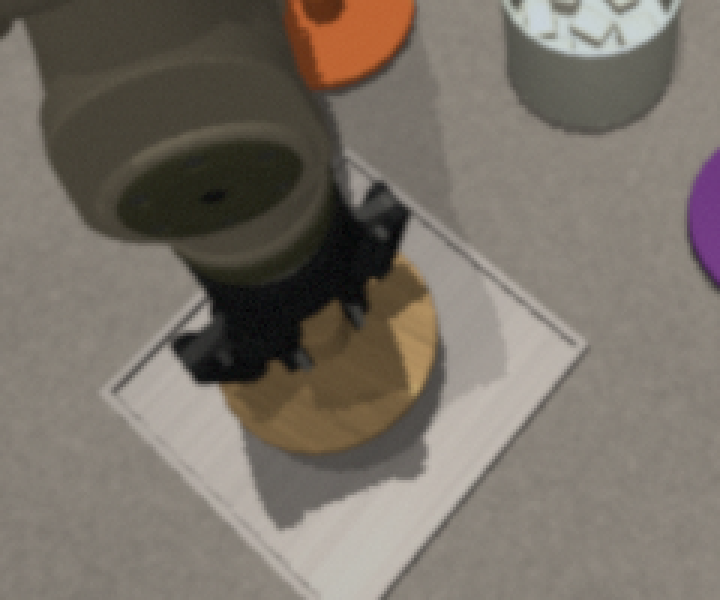

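The lid (crop px 330,370) hangs level over the tray's middle. Lower it, with the last steps small.

```bash
python3 -m jog '[{"x":0,"y":0.015,"z":0,"rx":0,"ry":0,"rz":0,"hand":255},{"x":0,"y":0.015,"z":0,"rx":0,"ry":0,"rz":0,"hand":255},{"x":0,"y":0.008,"z":0,"rx":0,"ry":0,"rz":0,"hand":255},{"x":0,"y":0.004,"z":0,"rx":0,"ry":0,"rz":0,"hand":255},{"x":0,"y":0,"z":0,"rx":0,"ry":0,"rz":0,"hand":255},{"x":0,"y":0,"z":0,"rx":0,"ry":0,"rz":0,"hand":255}]'
python3 st.py '[.569,-.287,.0287]'
```

```text
time: 6.95
ee_pos: [0.5698, -0.2873, 0.0331]
ee_rot: [0.703, -0.08, 0.081, -0.702]
wrist_force: [-0.1, 0.1, -2.2]
width: 0.34
t 6.95 [ 0.5698 -0.2873  0.0331] w 0.34042389811589263 F [-0.1215  0.1058 -2.1718] y [ 0.001  -0.0006 -1.    ] z [ 0.2268  0.9739 -0.0004]
tool shift [-0.0008  0.0044  0.0001]
```

```bash
python3 -m jog '[{"x":0,"y":0.0015,"z":0,"rx":0,"ry":0,"rz":0,"hand":255},{"x":0,"y":0.0015,"z":0,"rx":0,"ry":0,"rz":0,"hand":255},{"x":0,"y":0,"z":0,"rx":0,"ry":0,"rz":0,"hand":255},{"x":0,"y":0,"z":0,"rx":0,"ry":0,"rz":0,"hand":255}]'
python3 -m jog '[{"x":0,"y":0.001,"z":0,"rx":0,"ry":0,"rz":0,"hand":255},{"x":0,"y":0,"z":0,"rx":0,"ry":0,"rz":0,"hand":255},{"x":0,"y":0,"z":0,"rx":0,"ry":0,"rz":0,"hand":255}]'
```

```text
time: 7.35
ee_pos: [0.5692, -0.2869, 0.0293]
ee_rot: [-0.702, 0.081, -0.081, 0.703]
wrist_force: [0.0, -0.0, -1.7]
width: 0.338
time: 7.65
ee_pos: [0.5694, -0.287, 0.0288]
ee_rot: [0.703, -0.081, 0.081, -0.702]
wrist_force: [-2.4, 0.5, 3.1]
width: 0.338
```

```bash
python3 -m jog '[{"x":0,"y":0.0005,"z":0,"rx":0,"ry":0,"rz":0,"hand":255},{"x":0,"y":0,"z":0,"rx":0,"ry":0,"rz":0,"hand":255},{"x":0,"y":0,"z":0,"rx":0,"ry":0,"rz":0,"hand":255}]'
```

```text
time: 7.95
ee_pos: [0.5694, -0.2871, 0.0288]
ee_rot: [0.703, -0.081, 0.081, -0.702]
wrist_force: [-3.0, 0.9, 6.2]
width: 0.332
```

Contact: wrist z force went from −1.7 to +6 N, so the lid is seated. Release, then retreat straight up.

```bash
python3 -m jog '[{"x":0,"y":0,"z":0,"rx":0,"ry":0,"rz":0,"hand":160},{"x":0,"y":0,"z":0,"rx":0,"ry":0,"rz":0,"hand":140},{"x":0,"y":0,"z":0,"rx":0,"ry":0,"rz":0,"hand":110},{"x":0,"y":0,"z":0,"rx":0,"ry":0,"rz":0,"hand":60},{"x":0,"y":0,"z":0,"rx":0,"ry":0,"rz":0,"hand":30},{"x":0,"y":0,"z":0,"rx":0,"ry":0,"rz":0,"hand":30},{"x":0,"y":0,"z":0,"rx":0,"ry":0,"rz":0,"hand":30}]'
python3 -m jog '[{"x":0,"y":-0.01,"z":0,"rx":0,"ry":0,"rz":0,"hand":30},{"x":0,"y":-0.02,"z":0,"rx":0,"ry":0,"rz":0,"hand":30},{"x":0,"y":-0.03,"z":0,"rx":0,"ry":0,"rz":0,"hand":30},{"x":0,"y":-0.04,"z":0,"rx":0,"ry":0,"rz":0,"hand":30},{"x":0,"y":-0.04,"z":0,"rx":0,"ry":0,"rz":0,"hand":30},{"x":0,"y":-0.04,"z":0,"rx":0,"ry":0,"rz":0,"hand":30},{"x":0,"y":-0.04,"z":0,"rx":0,"ry":0,"rz":0,"hand":30},{"x":-0.04,"y":-0.02,"z":0,"rx":0,"ry":0,"rz":0,"hand":30},{"x":-0.04,"y":0,"z":0,"rx":0,"ry":0,"rz":0,"hand":30},{"x":-0.04,"y":0,"z":0,"rx":0,"ry":0,"rz":0,"hand":30},{"x":0,"y":0,"z":0,"rx":0,"ry":0,"rz":0,"hand":30},{"x":0,"y":0,"z":0,"rx":0,"ry":0,"rz":0,"hand":30},{"x":0,"y":0,"z":0,"rx":0,"ry":0,"rz":0,"hand":30}]'
python3 - <<'E'
from h import *
a=r.get_image("scene")[:,:,::-1];cv2.imwrite("pics/s4.png",a)
a=r.get_image("top")[:,:,::-1];cv2.imwrite("pics/t4.png",a)
E
```

```text
time: 8.65
ee_pos: [0.5693, -0.2869, 0.0277]
ee_rot: [-0.702, 0.081, -0.081, 0.703]
wrist_force: [0.3, -0.5, 0.7]
width: 0.885
time: 9.95
ee_pos: [0.4534, -0.2603, 0.2686]
ee_rot: [0.703, -0.08, 0.081, -0.702]
wrist_force: [-0.4, -0.9, 0.1]
width: 0.884
```

View pics/s4.png

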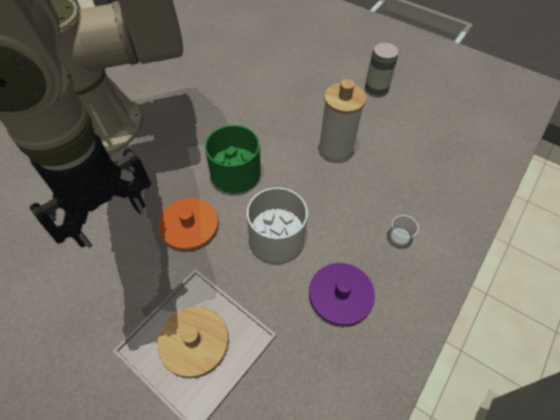

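View pics/t4.png

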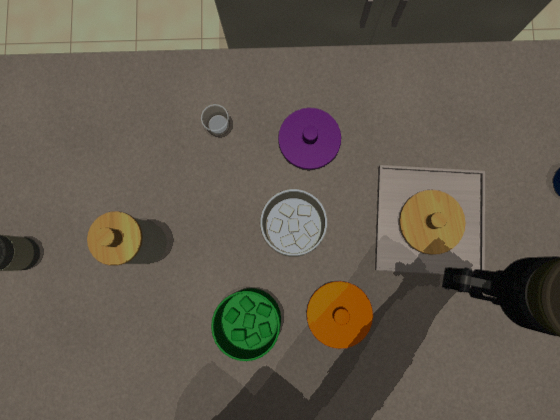

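The lid lies flat with its knob up in the tray (top px 432,222; scene px 193,341). The tub (top px 294,222) and canister (114,238) look unmoved, and the gripper is clear. Handing in.

```bash
python3 - <<'E'
from workcell import r
print(r.close_job())
E
```

```text
the job is handed in; nothing more can be done
None
```

I lifted the wooden lid straight up off the wide tub by its knob and carried it to the steel tray. I lowered it until it touched the tray floor (about 6 N at the wrist), released it, backed away and handed in at about 10 s.

- **Lid and surroundings:** The last pictures from both cameras show the lid flat, knob up, inside the tray. The open tub and the canister appear at the same pixels as at the start; I checked this by eye and did not measure it again.
- **Forces:** The highest wrist force in the readings at the end of each move was about 7 N. There was a 5 N upward reading, with a 2 mm sideways shift of the tool, when the jaws closed on the knob. Both were gone after the lift.
- **Failed or disagreeing:** One move command was refused because its format was wrong, and nothing moved. The two cameras' position estimates disagreed by about 2 to 5 mm, which still left room in the tray.

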